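# Micrometer out of the tool box and back into its foam tray

### The job

The micrometer has been left loose in the blue tool box. Lift the box's lid by the tab on its front edge and swing it right over past its balance point so that it stands open by itself, lift the micrometer out and press it down fully home into its own cut-out in the foam of the gauge tray, thimble under the two foam lips. Leave the lid standing open and do not disturb the hex key in the tray or the shaft and flange standing on the bench.

Things in the scene. Friction and masses are not known exactly. Their poses are not given: they have to be found in the camera images.
- toolbox: Blue sheet-steel tool box, fixed to the bench, 150 mm deep (its x) by 240 wide (its y), walls 2 mm, rim 60 mm high. Origin: centre of its underside, on the bench; x points from the front (tab, latches) to the back (hinge), z up. Inner floor at z = 9 mm. A divider at y = +54 mm, 45 mm high, cuts off a compartment with a brass bushing and a nut; the micrometer lies in the larger part.
- box_lid (a joint): Lid hinge angle in rad: 0 = shut, grows as the lid swings up and back, 1.92 = open against its stop, leaning back. The lid weighs 0.45 kg and turns freely; the latches are undone. It balances near 1.42: let go below that it falls shut, above it falls back onto the stop and stays.
- lid_hinge (a point): Point on the hinge axis, at the middle of the box's back rim, 60 mm above the bench; the axis is the box's y. It has the box's axes and does not move with the lid.
- lid_tab (a point): Middle of the outer edge of the opening tab, moving with the lid. The tab is a blue plate 70 mm wide that sticks out 20 mm from the middle of the lid's front edge, its rolled edge 6 mm thick; shut, its underside is 60 mm above the bench, open below. 170 mm from the hinge axis. Shut fingers tilted 15 to 45 degrees, tips under the tab, lift it by the rolled edge.
- micrometer: Steel outside micrometer, 43 x 124 x 15 mm, 0.2 kg, lying flat in the tool box. Origin: centre of its underside; z up. A round barrel runs along its y at x = +14 mm, axis 7 mm high: thimble (15 mm thick) from y = -62 to -30, sleeve (11 mm thick) from -30 to -5; the U-shaped grey frame from y = -5 to +62 bulges to x = -22 and is 10 mm high. Mass centre near (6, 3) mm.
- mic_grip (a point): Middle of the micrometer's sleeve, where to grip (across the micrometer's x); at (14, -18.5, 7) mm of the micrometer, on the barrel's axis. It has the micrometer's axes. 25 mm of the sleeve is free along y.
- mic_thimble (a point): Point on the barrel's axis in the thimble, at (14, -46, 7) mm of the micrometer.
- mic_frame (a point): Point in the frame, at (-10, 30, 7) mm of the micrometer.
- tray: Gauge tray, fixed to the bench: grey rim 182 x 182 mm, 21 mm high, filled with black foam (top 20 mm above the bench) with yellow-floored cut-outs, one for the micrometer (empty) and one for the hex key (filled). Origin: centre of its underside, on the bench; z up.
- pocket (a point): Where the micrometer's origin belongs, on the cut-out's floor, 6 mm above the bench; home, the micrometer's x and y axes point as this point's (no other way fits). The cut-out is 14 mm deep with 2 mm of play all round; at the sleeve it opens into a finger well of the same depth, x -26 to +54 mm, y -37 to +1 mm of this point, corners cut by 8 mm; a 5 mm wide foam island fills the U of the frame.
- pocket_thimble (a point): Where mic_thimble lies when the micrometer is home. Two springy foam lips either side here resist the last 7 mm of the way down: pressing on the sleeve or thimble with 5 to 15 N snaps it under them, its own weight does not. Home, the thimble's top is level with the foam.
- pocket_frame (a point): Where point mic_frame lies when the micrometer is home.
- hexkey: Black hex key, 35 x 115 x 8 mm, flush in its own cut-out in the tray; leave alone. Origin: centre of its underside.
- shaft: Stepped steel shaft, 36 mm thick, 85 mm high, standing upright on the bench in front of the work; leave alone. Origin: centre of its underside.
- flange: Steel flange, 85 mm wide, 38 mm high, on the bench behind the work; leave alone. Origin: centre of its underside.

How it is judged:
On the way, in this order (a step that is already met when the one before it is completed fails the run):
1. the lid stands open past its balance point (value of joint box_lid above 1.75 rad), for 0.4 s.
2. the micrometer has been lifted clear of the box, lid still open (height (world z) of mic_grip above 0.085 m and value of joint box_lid above 1.6 rad), for 0.1 s.
At the end, for the whole second after the job is handed in: The micrometer lies at rest, fully home in its cut-out in the tray: thimble and frame each within 5 mm sideways of their places and not more than 2.5 mm above them, tilt under 0.06 rad; the tool box's lid still stands open (hinge above 1.75 rad) (horizontal distance between mic_thimble and pocket_thimble below 0.005 m and horizontal distance between mic_frame and pocket_frame below 0.005 m and z of each of mic_thimble, mic_frame in the frame of pocket below 0.0095 m and angle between micrometer's own z axis and vertical below 0.06 rad and linear speed of micrometer below 0.02 m/s and value of joint box_lid above 1.75 rad); the robot touches nothing.
It fails at once if the hex key is displaced in the tray (more than 15 mm) (distance of hexkey from where it was at the start of the episode above 0.015 m).
It fails at once if the stepped shaft is shoved or tipped (more than 20 mm) (distance of shaft from where it was at the start of the episode above 0.02 m or angle between shaft's own z axis and vertical above 0.5 rad).
It fails at once if the flange is shoved (more than 20 mm) (distance of flange from where it was at the start of the episode above 0.02 m).
It also fails if it takes over 64 s, if anything falls off the work surface, if the arm or the gripper's body presses on something with over 40 N, if the wrist force passes 120 N, or if a joint passes its speed limit or range.

### The arm

A 7-joint arm with a two-finger parallel gripper is mounted at the origin on a cart in front of the work surface, level with it; the furniture and walls round the work are solid. World frame = base frame: x ahead of the robot, y to its left, z up, the work surface at z = 0. Lengths are in m, angles in rad, forces in N, time in s.
With the tool pointing down it reaches from about 0.425 to 0.925 m from the base axis. Payload 6.8 kg.
Tool frame: the origin (TCP) lies between the finger pads; the fingertips stand finger_overhang ahead of it and the grasp point (between the pads) lies 6 mm ahead of it (finger_overhang is the distance from the TCP to the fingertips, in m); z points along the fingers, y is the line along which they close (so a half turn about z gives the same grasp; the last joint's range is limited). The gripper opens to 85 mm and grips with 20 to 120 N. Pads are 22 mm wide; open, the fingers measure 114 mm over their backs; the gripper's body (76 mm by 85 mm) begins 54 mm behind the grasp point. The pads swing forward as they close: fully open they stand 13 mm farther back than shut.
Start: joints at [-1.336, 0.477, 0.022, 1.555, -0.011, 1.109, -0.083], TCP at [0.227, 0.636, 0.256] pointing down, gripper open.
Joint ranges: [-2.96, 2.96], [-0.34, 2.1], [-1.41, 1.46], [0.24, 2.44], [-1.37, 4.51], [0.17, 1.92], [-2.96, 2.96]. Speed limits (rad/s): [2.39, 2.39, 3.14, 3.14, 3.14, 3.14, 3.14].

### API

Orientations are given as a unit quaternion [w, x, y, z].
In Python, from station import * gives the robot as it stands.
- The arm moves only by the tool drive_tool, never from a script. Its argument "increments" is a list of rows, each an object of numbers: "claw": the finger opening in m, from 0 to 0.0854; "dx", "dy", "dz": the shift along the tool's x, y, z in m; "wx", "wy", "wz": the turn, a rotation vector about the tool's x, y, z in degrees. A call has 1 to 20 rows; each row shifts and turns the commanded pose from where the row before left it, along the tool's axes as they then stand; what a row does not reach is not made up. A row lasts 1/8 s, in which the tool goes at most 62.5 mm and 10.7 degrees, less where a joint would pass 70% of its speed; a pose out of reach is approached as far as the arm can. A call with a gripper value outside its range is refused whole. The fingers move at their own pace and stop on an object; "newtons" is the grip in N (left out, the last holds). Time passes only in rows, so rows that do not move let the fingers close. It gives the time, the measured TCP pose, the force, the opening and the grip force at its end, in the units of the state.
- get_obs(): the state, without advancing time (a new reading comes with each control period).
- read_camera(name): name is "side" or "top"; returns (picture, depth): 400x640x3 uint8, red, green, blue; 400x640 float32, m along the optical axis (not along the pixel's ray), 0 where there is no reading.
- calibration(name): a dict with "intrinsics" (3x3 intrinsics, pixels), "R" (3x3) and "t" (3): a world point X has camera coordinates R X + t. Camera axes: x right, y down, z forward; pixel columns grow to the right and rows downward; lengths in m; the calibration is good to about 2 mm. A picture is of the moment at which its call begins. calibration takes no time and is no camera call.
- hand_in(): hands the job in; it is judged then, once.
The state is a dict: "t": time; "q": joint angles; "joint_vel": joint speeds; "joint_torque": joint torques, N m; "eef_pos": TCP position; "tool_rot": TCP orientation; "contact_force": force on the tool from outside, world axes, zero at the start; "torque": the same for the moment, N m; "gripper_width": opening from 0.0 (shut) to 1.0 (fully open); "grasp_force": force on a finger pad.
Only numpy, scipy, OpenCV 4.12 (cv2) and the standard library are available. Lean on these libraries where they do the work, as an engineer would, in place of code of your own. Each camera call takes 0.05 s, during which the arm holds its last target. There are 200 camera calls.

## Working session

There is one attempt and no reset: what is moved stays moved. The work goes in short steps, Python scripts to look and compute and a tool call to move; the robot and the scene stay as the last step left them, time stands still between calls to the robot, and variables do not carry over. Pictures are saved under pics/ and viewed, at most 12 in all, crops included, and the job is handed in when it is done.

Besides the shell and the picture viewer there is one more tool, called after ">>>" as name(argument=value, ...) on one line, values as JSON. drive_tool: Moves the arm, as the interface text tells. Its arguments: {"type":"object","properties":{"increments":{"type":"array","items":{"type":"object","properties":{"claw":{"type":"number"},"dx":{"type":"number"},"dy":{"type":"number"},"dz":{"type":"number"},"wx":{"type":"number"},"wy":{"type":"number"},"wz":{"type":"number"}}}},"newtons":{"type":"number"}},"required":["increments"]}

```bash
mkdir -p pics; ls; python3 - <<'E'
from station import *
import cv2,numpy as np
o=get_obs();print(o)
for n in("top","side"):
    p,d=read_camera(n);cv2.imwrite(f"pics/{n}0.png",p[:,:,::-1]);np.save(f"pics/{n}0.npy",d)
    c=calibration(n);print(n,c)
E
```

```text
pics
{'t': 0.0, 'q': array([-1.33612116,  0.47781063,  0.02236567,  1.55646466, -0.01148315,
        1.10923636, -0.08310503]), 'joint_vel': array([-0.00028104, -0.00023715,  0.00023948,  0.00154281,  0.00287364,
       -0.00170325,  0.00060839]), 'joint_torque': array([ 1.36510835e-04, -5.96457875e+01,  1.60839289e+00, -2.81195909e+01,
        1.25771662e-02,  9.23598156e-03,  1.15206439e-05]), 'eef_pos': array([0.22671868, 0.63521876, 0.25531352]), 'tool_rot': array([-7.31779467e-05,  1.70549252e-01,  9.85348746e-01, -8.92248084e-04]), 'contact_force': array([ 0.01738814, -0.7266309 ,  0.27760711]), 'torque': array([ 0.03678751,  0.02719319, -0.02789128]), 'grasp_force': 0.0, 'gripper_width': 1.0006095008581977}
top {'intrinsics': array([[439.54107394,   0.        , 317.2363924 ],
       [  0.        , 439.54107394, 197.00062514],
       [  0.        ,   0.        ,   1.        ]]), 'R': array([[ 0.00525998, -0.99998351,  0.00230333],
       [-0.99899094, -0.00535747, -0.04459147],
       [ 0.04460307, -0.00206646, -0.99900265]]), 't': array([-0.00872137,  0.58555997,  0.95025974])}
side {'intrinsics': array([[411.42938437,   0.        , 317.39917904],
       [  0.        , 411.42938437, 200.38251031],
       [  0.        ,   0.        ,   1.        ]]), 'R': array([[ 9.99991237e-01, -2.33212964e-03, -3.47660126e-03],
       [-4.18612091e-03, -5.65861783e-01, -8.24489490e-01],
       [-4.44594128e-05,  8.24496819e-01, -5.65866587e-01]]), 't': array([-0.59958141,  0.0653236 ,  1.08486582])}
```

View pics/top0.png

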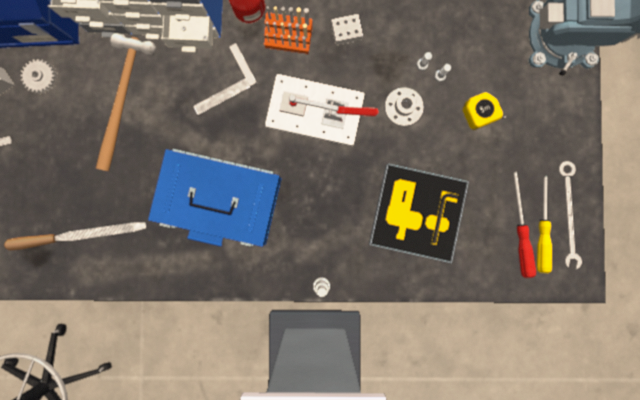

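View pics/side0.png

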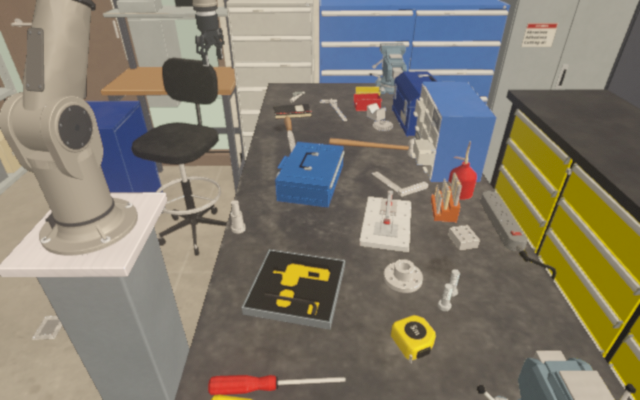

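The top view shows the shut box (about 150-280, 150-245, tab at 207,238) and the tray (370-468, 165-262) with the shaft at (321,287). I'll measure the box and rectify the tray.

```bash
cat > h.py <<'E'
from station import *
import cv2,numpy as np
def world(n,d,u,v,z=None):
    c=calibration(n);K=c["intrinsics"];R=c["R"];t=c["t"]
    r=np.stack([(u-K[0,2])/K[0,0],(v-K[1,2])/K[1,1],np.ones_like(u,float)],-1)
    C=-R.T@t
    if z is None: return (r*d[...,None])@R+C
    w=r@R; return C+w*((z-C[2])/w[...,2])[...,None]
def proj(n,X):
    c=calibration(n);p=(np.asarray(X)@c["R"].T+c["t"])@c["intrinsics"].T
    return p[...,:2]/p[...,2:]
def cloud(n,d):
    v,u=np.mgrid[:400,:640];return world(n,d,u,v)
def rectify(n,img,cx,cy,yaw,z,s,half,):
    # pixel grid: rows -> x downwards from +half, cols -> y from +half (left) to -half
    N=int(2*half*s);i,j=np.mgrid[:N,:N];x=half-i/s;y=half-j/s
    X=np.stack([cx+x*np.cos(yaw)-y*np.sin(yaw),cy+x*np.sin(yaw)+y*np.cos(yaw),np.full_like(x,z)],-1)
    p=proj(n,X).astype(np.float32);return cv2.remap(img,p[...,0],p[...,1],cv2.INTER_CUBIC)
E
python3 - <<'E'
from h import *
img=cv2.imread("pics/top0.png");d=np.load("pics/top0.npy");P=cloud("top",d)
hsv=cv2.cvtColor(img,cv2.COLOR_BGR2HSV)
roi=np.zeros((400,640),bool);roi[140:255,140:290]=1
m=(cv2.inRange(hsv,(95,120,40),(125,255,255))>0)&roi
Z=P[...,2];print("box z pct",np.percentile(Z[m],[2,10,25,50,75,90,98]))
top=m&(Z>np.percentile(Z[m],50)-.006)
r=cv2.minAreaRect(P[top][:,:2].astype(np.float32)*1000);print("lid top",r, cv2.boxPoints(r))
r=cv2.minAreaRect(P[m&(P[...,2]>.045)][:,:2].astype(np.float32)*1000);print("all blue",r)
roi[:]=0;roi[155:270,362:478]=1
t=roi&(Z>.012)&(Z<.05)
print("tray z",np.percentile(Z[t],[5,50,95]))
r=cv2.minAreaRect(P[t][:,:2].astype(np.float32)*1000);print("tray",r)
# low part near tab
for n,(a,b,c,e) in dict(tab=(190,225,232,246)).items():
    q=P[c:e,a:b];print(np.round(Z[c:e:2,a:b:5],3))
for n,(a,b,c,e) in dict(shaft=(310,332,275,300),flange=(384,425,85,128)).items():
    k=Z[c:e,a:b]>.012;print(n,P[c:e,a:b][k].mean(0),Z[c:e,a:b].max())
E
```

```text
box z pct [0.06067583 0.07250688 0.07389618 0.07511588 0.07628785 0.07737897
 0.07911453]
lid top ((561.4028930664062, 163.35476684570312), (334.0264892578125, 166.79058837890625), 77.28791809082031) [[443.30017   18.786606]
 [606.00244  -17.91597 ]
 [679.5056   307.9229  ]
 [516.80334  344.6255  ]]
all blue ((560.4334106445312, 163.5652618408203), (334.03887939453125, 168.8387451171875), 77.32991027832031)
tray z [0.01583174 0.01986409 0.02277461]
tray ((551.415283203125, -227.21975708007812), (182.74020385742188, 182.09046936035156), 77.68595886230469)
[[ 0.065  0.064  0.071  0.075  0.077  0.074  0.074]
 [ 0.065  0.065  0.063  0.061  0.073  0.076  0.076]
 [ 0.066  0.063  0.065  0.065  0.064  0.064  0.076]
 [ 0.064  0.063  0.064  0.066  0.062  0.067  0.066]
 [ 0.001  0.066  0.066  0.067  0.064  0.064  0.065]
 [ 0.001 -0.002  0.001  0.065  0.064  0.064  0.064]
 [ 0.001  0.002  0.     0.     0.064  0.065  0.064]]
shaft [ 0.39565022 -0.01508702  0.06436659] 0.9754430670198269
flange [ 0.78300971 -0.19265807  0.03197913] 0.9754430670198269
```

```bash
python3 - <<'E'
from h import *
img=cv2.imread("pics/top0.png");d=np.load("pics/top0.npy");P=cloud("top",d);Z=P[...,2]
hsv=cv2.cvtColor(img,cv2.COLOR_BGR2HSV)
roi=np.zeros((400,640),np.uint8);roi[140:255,140:290]=1
for zmin in (.069,.05):
    m=((cv2.inRange(hsv,(95,120,40),(125,255,255))>0)&(Z>zmin)).astype(np.uint8)*roi
    m=cv2.morphologyEx(m,cv2.MORPH_OPEN,np.ones((3,3)))
    n,l,s,c=cv2.connectedComponentsWithStats(m);k=1+s[1:,4].argmax();q=P[l==k]
    print(zmin,cv2.minAreaRect(q[:,:2].astype(np.float32)*1000))
tab=(l==k)&(Z<.0685)&(np.arange(400)[:,None]>225); print("tab",P[tab].mean(0))
yaw=np.radians(-12.5); ex=np.array([np.cos(yaw),np.sin(yaw)]);ey=np.array([-ex[1],ex[0]])
a=P[tab][:,:2]; print("tab x,y range in box axes",np.percentile(a@ex,[1,99]),np.percentile(a@ey,[1,99]))
b=q[q[:,2]>.07][:,:2];print("lid",np.percentile(b@ex,[1,99]),np.percentile(b@ey,[1,99]))
R=rectify("top",img,.5514,-.2272,np.radians(-12.3),.018,3000,.1);cv2.imwrite("pics/tray.png",R)
E
```

```text
0.069 ((569.6441040039062, 161.49571228027344), (334.0264892578125, 149.89398193359375), 77.28791809082031)
0.05 ((560.4334106445312, 163.5652618408203), (334.03887939453125, 168.8387451171875), 77.32991027832031)
tab [0.49767604 0.21795758 0.06410877]
tab x,y range in box axes [0.42771724 0.48488629] [0.20779953 0.36177267]
lid [0.44895391 0.59461928] [0.20886333 0.44508775]
```

View pics/tray.png

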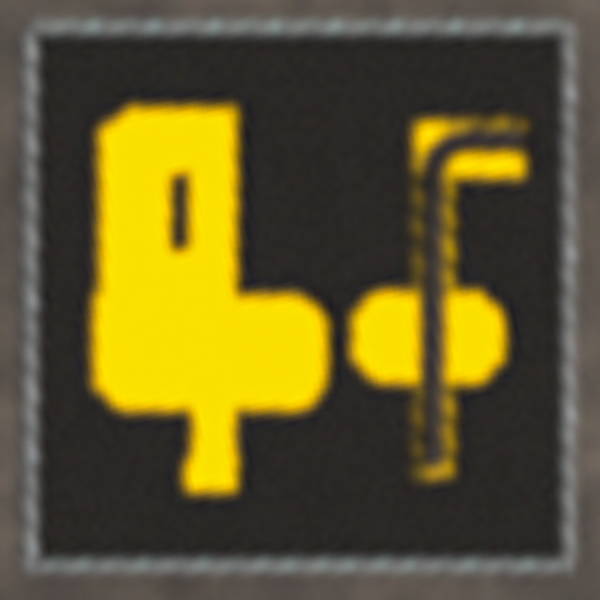

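```bash
cat >> h.py <<'E'
from scipy.spatial.transform import Rotation as Ro
def rot(yaw_deg,tilt_deg):
    """tool x along -(yaw dir), pointing down, tilted so tips point along yaw dir"""
    a=np.radians(yaw_deg);f=np.array([np.cos(a),np.sin(a),0]);u=np.array([0,0,1.])
    t=np.radians(tilt_deg);x=-f*np.cos(t)-u*np.sin(t);z=-u*np.cos(t)+f*np.sin(t)
    return Ro.from_matrix(np.stack([x,np.cross(z,x),z],1))
def cur():
    o=get_obs();q=o["tool_rot"];return o,o["eef_pos"],Ro.from_quat([*q[1:],q[0]])
def plan(target,R1):
    """total shift and turn in tool axes (shift first, in present axes; then turn)"""
    o,p,R=cur();s=R.inv().apply(np.asarray(target)-p);w=np.degrees((R.inv()*R1).as_rotvec())
    print("pos",p.round(4),"shift mm",(s*1000).round(1),"turn",w.round(2),"F",o["contact_force"].round(1),"w",round(o["gripper_width"],3),"t",o["t"])
E
python3 - <<'E'
from h import *
import station
print([n for n in dir(station) if not n.startswith('_')], getattr(station,'finger_overhang',None))
oh=getattr(station,'finger_overhang',.02)
yaw=-12.5;f=np.array([np.cos(np.radians(yaw)),np.sin(np.radians(yaw)),0]);e=np.array([.4877,.2269,.06])
R=rot(yaw,30);z=R.as_matrix()[:,2]
tip=e-f*.045;tip[2]=.04
st=tip-oh*z;print("stage tcp",st);plan(st+[0,0,.17],R)
E
```

```text
['PlanningError', 'calibration', 'finger_overhang', 'get_obs', 'hand_in', 'read_camera'] 0.025
stage tcp [0.43156298 0.23934528 0.06165064]
pos [0.2267 0.6353 0.2554] shift mm [-326.  -304.    24.3] turn [ -1.96 -29.96  -6.95] F [ 0.3 -0.1  0.4] w 0.998 t 0.1
```

>>> drive_tool(increments=[{"claw":0,"dx":-0.0272,"dy":-0.0253,"dz":0.002},{"dx":-0.0272,"dy":-0.0253,"dz":0.002},{"dx":-0.0272,"dy":-0.0253,"dz":0.002},{"dx":-0.0272,"dy":-0.0253,"dz":0.002},{"dx":-0.0272,"dy":-0.0253,"dz":0.002},{"dx":-0.0272,"dy":-0.0253,"dz":0.002},{"dx":-0.0272,"dy":-0.0253,"dz":0.002},{"dx":-0.0272,"dy":-0.0253,"dz":0.002},{"dx":-0.0272,"dy":-0.0253,"dz":0.002},{"dx":-0.0272,"dy":-0.0253,"dz":0.002},{"dx":-0.0272,"dy":-0.0253,"dz":0.002},{"dx":-0.0272,"dy":-0.0253,"dz":0.002},{"wx":-0.5,"wy":-7.5,"wz":-1.75},{"wx":-0.5,"wy":-7.5,"wz":-1.75},{"wx":-0.5,"wy":-7.5,"wz":-1.75},{"wx":-0.5,"wy":-7.5,"wz":-1.75},{}])

```text
schema error: expected keys claw, dx, dy, dz, wx, wy, wz
```

```bash
cat > stage.py <<'E'
from h import *
yaw=-12.5;f=np.array([np.cos(np.radians(yaw)),np.sin(np.radians(yaw)),0]);e=np.array([.4877,.2269,.06])
R=rot(yaw,30);z=R.as_matrix()[:,2]
tip=e-f*.045;tip[2]=.04
st=tip-.025*z;plan(st,R);o=get_obs();print(o["q"].round(2))
E
python3 stage.py
```

```text
pos [0.2267 0.6353 0.2554] shift mm [-326.  -303.7  194.3] turn [ -1.96 -29.96  -6.95] F [ 0.3 -0.1  0.4] w 0.998 t 0.1
[-1.34  0.48  0.02  1.56 -0.01  1.11 -0.08]
```

All keys are needed in each row.

>>> drive_tool(increments=[{"claw":0,"dx":-0.0272,"dy":-0.0253,"dz":0.002,"wx":0,"wy":0,"wz":0},{"claw":0,"dx":-0.0272,"dy":-0.0253,"dz":0.002,"wx":0,"wy":0,"wz":0},{"claw":0,"dx":-0.0272,"dy":-0.0253,"dz":0.002,"wx":0,"wy":0,"wz":0},{"claw":0,"dx":-0.0272,"dy":-0.0253,"dz":0.002,"wx":0,"wy":0,"wz":0},{"claw":0,"dx":-0.0272,"dy":-0.0253,"dz":0.002,"wx":0,"wy":0,"wz":0},{"claw":0,"dx":-0.0272,"dy":-0.0253,"dz":0.002,"wx":0,"wy":0,"wz":0},{"claw":0,"dx":-0.0272,"dy":-0.0253,"dz":0.002,"wx":0,"wy":0,"wz":0},{"claw":0,"dx":-0.0272,"dy":-0.0253,"dz":0.002,"wx":0,"wy":0,"wz":0},{"claw":0,"dx":-0.0272,"dy":-0.0253,"dz":0.002,"wx":0,"wy":0,"wz":0},{"claw":0,"dx":-0.0272,"dy":-0.0253,"dz":0.002,"wx":0,"wy":0,"wz":0},{"claw":0,"dx":-0.0272,"dy":-0.0253,"dz":0.002,"wx":0,"wy":0,"wz":0},{"claw":0,"dx":-0.0272,"dy":-0.0253,"dz":0.002,"wx":0,"wy":0,"wz":0},{"claw":0,"dx":0,"dy":0,"dz":0,"wx":-0.5,"wy":-7.5,"wz":-1.75},{"claw":0,"dx":0,"dy":0,"dz":0,"wx":-0.5,"wy":-7.5,"wz":-1.75},{"claw":0,"dx":0,"dy":0,"dz":0,"wx":-0.5,"wy":-7.5,"wz":-1.75},{"claw":0,"dx":0,"dy":0,"dz":0,"wx":-0.5,"wy":-7.5,"wz":-1.75},{"claw":0,"dx":0,"dy":0,"dz":0,"wx":0,"wy":0,"wz":0}])

```text
t: 2.22
eef_pos: [0.4303, 0.2403, 0.2312]
tool_rot: [0.257, 0.103, 0.961, -0.028]
contact_force: [-0.0, 0.2, 0.3]
gripper_width: -0.0
grasp_force: 0.0
```

```bash
python3 stage.py
```

```text
pos [0.4303 0.2403 0.2312] shift mm [ 83.3  -0.5 147.7] turn [ 0.11 -0.07  0.27] F [-0.   0.2  0.3] w -0.0 t 2.225
[-1.1   0.09  0.19  2.27  0.75  0.69 -0.13]
```

>>> drive_tool(increments=[{"claw":0,"dx":0.0139,"dy":0,"dz":0.0246,"wx":0,"wy":0,"wz":0},{"claw":0,"dx":0.0139,"dy":0,"dz":0.0246,"wx":0,"wy":0,"wz":0},{"claw":0,"dx":0.0139,"dy":0,"dz":0.0246,"wx":0,"wy":0,"wz":0},{"claw":0,"dx":0.0139,"dy":0,"dz":0.0246,"wx":0,"wy":0,"wz":0},{"claw":0,"dx":0.0139,"dy":0,"dz":0.0246,"wx":0,"wy":0,"wz":0},{"claw":0,"dx":0.0139,"dy":0,"dz":0.0246,"wx":0,"wy":0,"wz":0},{"claw":0,"dx":0,"dy":0,"dz":0,"wx":0,"wy":0,"wz":0}])

```text
t: 3.1
eef_pos: [0.4347, 0.2389, 0.0616]
tool_rot: [0.257, 0.105, 0.96, -0.029]
contact_force: [0.9, -1.2, 0.6]
gripper_width: 0.002
grasp_force: 0.0
```

```bash
python3 stage.py; python3 -c "
from h import *
p,d=read_camera('side');x=p[130:250,200:360,::-1];cv2.imwrite('pics/s1.png',cv2.resize(x,None,fx=4.5,fy=4.5,interpolation=3))"
```

```text
pos [0.4347 0.2389 0.0616] shift mm [ 2.7 -0.3 -1.6] turn [-0.14  0.03  0.04] F [ 0.9 -1.2  0.6] w 0.002 t 3.1
[-1.19  0.49  0.32  2.38  1.37  0.33 -0.89]
```

View pics/s1.png

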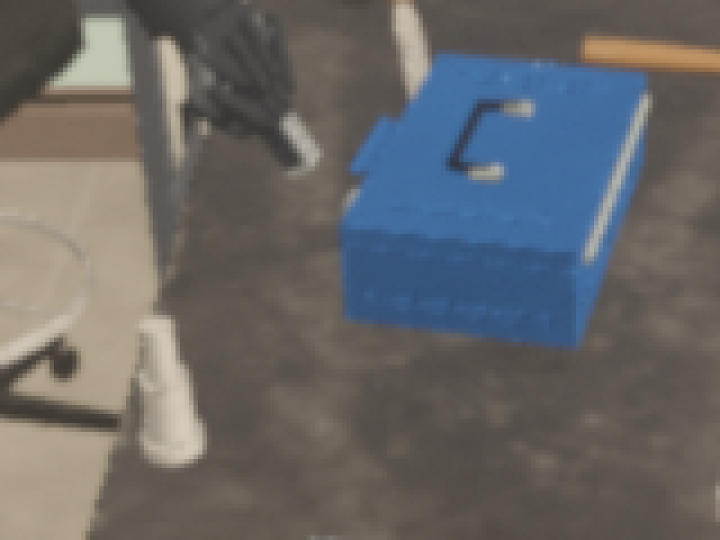

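The picture shows the shut fingertips at (305,160), in front of the tab (375,160) and level with it. I'll go in under the tab.

>>> drive_tool(increments=[{"claw":0,"dx":-0.0104,"dy":0,"dz":0.006,"wx":0,"wy":0,"wz":0},{"claw":0,"dx":-0.0104,"dy":0,"dz":0.006,"wx":0,"wy":0,"wz":0},{"claw":0,"dx":-0.0087,"dy":0,"dz":0.005,"wx":0,"wy":0,"wz":0},{"claw":0,"dx":-0.0043,"dy":0,"dz":0.0025,"wx":0,"wy":0,"wz":0},{"claw":0,"dx":0,"dy":0,"dz":0,"wx":0,"wy":0,"wz":0}])

```text
t: 3.78
eef_pos: [0.4725, 0.2314, 0.0629]
tool_rot: [0.258, 0.105, 0.96, -0.027]
contact_force: [-1.2, 0.2, 0.4]
gripper_width: 0.002
grasp_force: 0.0
```

```bash
cat > arc.py <<'E'
from h import *
yaw=-12.5;f=np.array([np.cos(np.radians(yaw)),np.sin(np.radians(yaw)),0]);e=np.array([.4877,.2269,.06])
o,p,R=cur();print("F",o["contact_force"],p, "fwd of tip from tab edge mm",((p+.025*R.as_matrix()[:,2]-e)@f*1000).round(1),"tip z",(p+.025*R.as_matrix()[:,2])[2], o["q"].round(2))
t=np.radians(30)
th=np.linspace(0,1.6,17);x=-.17*np.cos(th);zz=.17*np.sin(th)
for a,F,U in zip(th[1:],np.diff(x),np.diff(zz)): print(a.round(2),"F,U",round(F*1000,1),round(U*1000,1),"dx,dz",((-F*np.cos(t)-U*np.sin(t))*1000).round(1),((F*np.sin(t)-U*np.cos(t))*1000).round(1))
E
python3 arc.py
```

```text
F [-1.15469136  0.21156313  0.37927675] [0.47246362 0.23143348 0.06293274] fwd of tip from tab edge mm -3.3 tip z 0.04129431800836525 [-1.12  0.51  0.35  2.33  1.38  0.29 -0.82]
0.1 F,U 0.8 17.0 dx,dz -9.2 -14.3
0.2 F,U 2.5 16.8 dx,dz -10.6 -13.3
0.3 F,U 4.2 16.5 dx,dz -11.9 -12.2
0.4 F,U 5.8 16.0 dx,dz -13.0 -10.9
0.5 F,U 7.4 15.3 dx,dz -14.1 -9.6
0.6 F,U 8.9 14.5 dx,dz -14.9 -8.1
0.7 F,U 10.3 13.5 dx,dz -15.7 -6.6
0.8 F,U 11.6 12.4 dx,dz -16.2 -5.0
0.9 F,U 12.8 11.2 dx,dz -16.7 -3.3
1.0 F,U 13.8 9.9 dx,dz -16.9 -1.6
1.1 F,U 14.7 8.5 dx,dz -17.0 0.0
1.2 F,U 15.5 6.9 dx,dz -16.9 1.7
1.3 F,U 16.1 5.4 dx,dz -16.6 3.4
1.4 F,U 16.6 3.7 dx,dz -16.2 5.1
1.5 F,U 16.9 2.0 dx,dz -15.6 6.7
1.6 F,U 17.0 0.4 dx,dz -14.9 8.2
```

>>> drive_tool(increments=[{"claw":0,"dx":-0.0035,"dy":0,"dz":0.002,"wx":0,"wy":0,"wz":0},{"claw":0,"dx":-0.0046,"dy":0,"dz":-0.0072,"wx":0,"wy":0,"wz":0},{"claw":0,"dx":-0.0046,"dy":0,"dz":-0.0072,"wx":0,"wy":0,"wz":0},{"claw":0,"dx":-0.0053,"dy":0,"dz":-0.0066,"wx":0,"wy":0,"wz":0},{"claw":0,"dx":-0.0053,"dy":0,"dz":-0.0066,"wx":0,"wy":0,"wz":0},{"claw":0,"dx":-0.0119,"dy":0,"dz":-0.0122,"wx":0,"wy":0,"wz":0},{"claw":0,"dx":0,"dy":0,"dz":0,"wx":0,"wy":0,"wz":0}])

```text
t: 4.65
eef_pos: [0.4827, 0.2293, 0.1133]
tool_rot: [0.257, 0.105, 0.96, -0.026]
contact_force: [-3.4, 0.4, -0.3]
gripper_width: -0.001
grasp_force: 1.5
```

```bash
python3 arc.py | head -1; python3 -c "
from h import *
p,d=read_camera('side');x=p[100:220,220:380,::-1];cv2.imwrite('pics/s2.png',cv2.resize(x,None,fx=4.5,fy=4.5,interpolation=3))"
```

```text
F [-3.42042757  0.36012343 -0.33201865] [0.48272505 0.22929715 0.11331566] fwd of tip from tab edge mm 7.1 tip z 0.09166516328573929 [-1.05  0.39  0.28  2.29  1.08  0.38 -0.45]
```

View pics/s2.png

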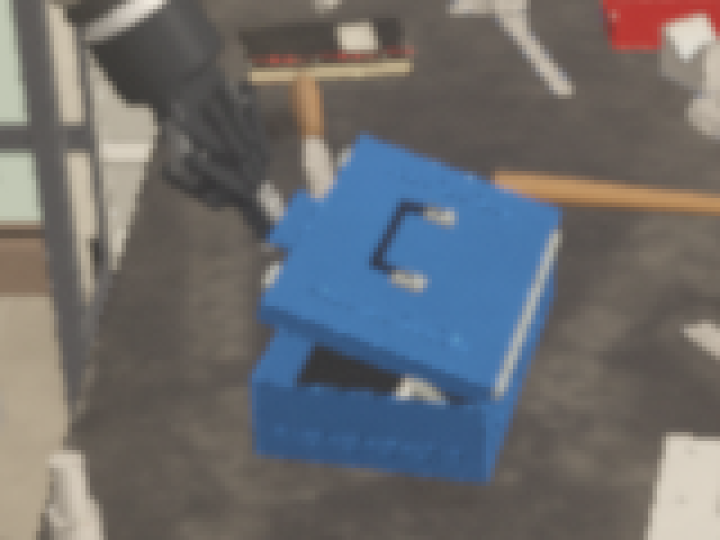

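The lid is up about 0.3 rad, with the fingers under the tab at (270,230). Continuing the arc.

>>> drive_tool(increments=[{"claw":0,"dx":-0.013,"dy":0,"dz":-0.0109,"wx":0,"wy":0,"wz":0},{"claw":0,"dx":-0.0141,"dy":0,"dz":-0.0096,"wx":0,"wy":0,"wz":0},{"claw":0,"dx":-0.0149,"dy":0,"dz":-0.0081,"wx":0,"wy":0,"wz":0},{"claw":0,"dx":-0.0157,"dy":0,"dz":-0.0066,"wx":0,"wy":0,"wz":0},{"claw":0,"dx":-0.0162,"dy":0,"dz":-0.005,"wx":0,"wy":0,"wz":0},{"claw":0,"dx":-0.0167,"dy":0,"dz":-0.0033,"wx":0,"wy":0,"wz":0},{"claw":0,"dx":-0.0169,"dy":0,"dz":-0.0016,"wx":0,"wy":0,"wz":0},{"claw":0,"dx":-0.017,"dy":0,"dz":0,"wx":0,"wy":0,"wz":0},{"claw":0,"dx":-0.0169,"dy":0,"dz":0.0017,"wx":0,"wy":0,"wz":0},{"claw":0,"dx":0,"dy":0,"dz":0,"wx":0,"wy":0,"wz":0}])

```text
t: 5.95
eef_pos: [0.5826, 0.2065, 0.2215]
tool_rot: [0.258, 0.106, 0.96, -0.027]
contact_force: [-2.5, -0.3, 0.3]
gripper_width: 0.001
grasp_force: 0.9
```

```bash
python3 arc.py | head -1; cat > lid.py <<'E'
from h import *
p,d=read_camera("side");P=cloud("side",d);hsv=cv2.cvtColor(p,cv2.COLOR_RGB2HSV)
yaw=np.radians(-12.5);f=np.array([np.cos(yaw),np.sin(yaw),0]);g=np.array([-f[1],f[0],0])
c=np.array([.5802,.2063,0]);L=P-c;a=L@f;b=L@g;z=P[...,2]
m=(cv2.inRange(hsv,(95,100,30),(125,255,255))>0)&(abs(b)<.125)&(a>-.2)&(a<.3)&(z>.072)&(z<.3)
A=a[m]-.075;Zz=z[m]-.06;th=np.arctan2(Zz,-A);r=np.hypot(A,Zz);k=r>.1
print("lid angle approx",np.percentile(th[k],[10,50,90]).round(3),k.sum(),"rmax",np.percentile(r,99))
E
python3 lid.py
```

```text
F [-2.4559657  -0.32166249  0.27944013] [0.58259766 0.20648485 0.22150458] fwd of tip from tab edge mm 109.6 tip z 0.19987833621474524 [-0.78  0.28  0.18  2.06  0.68  0.54  0.19]
lid angle approx [1.254 1.338 1.372] 743 rmax 0.16542854033188967
```

>>> drive_tool(increments=[{"claw":0,"dx":-0.0166,"dy":0,"dz":0.0034,"wx":0,"wy":0,"wz":0},{"claw":0,"dx":-0.0162,"dy":0,"dz":0.0051,"wx":0,"wy":0,"wz":0},{"claw":0,"dx":-0.0156,"dy":0,"dz":0.0067,"wx":0,"wy":0,"wz":0},{"claw":0,"dx":-0.0149,"dy":0,"dz":0.0082,"wx":0,"wy":0,"wz":0},{"claw":0,"dx":-0.014,"dy":0,"dz":0.0095,"wx":0,"wy":0,"wz":0},{"claw":0,"dx":0,"dy":0,"dz":0,"wx":0,"wy":0,"wz":0},{"claw":0,"dx":0,"dy":0,"dz":0,"wx":0,"wy":0,"wz":0}])

```text
t: 6.88
eef_pos: [0.6623, 0.1894, 0.2312]
tool_rot: [0.257, 0.105, 0.96, -0.027]
contact_force: [0.4, -0.8, 0.1]
gripper_width: -0.003
grasp_force: 0.0
```

```bash
python3 arc.py | head -1;python3 lid.py
```

```text
F [ 0.42615971 -0.81361306  0.14001359] [0.66230729 0.18938801 0.23116033] fwd of tip from tab edge mm 191.1 tip z 0.20950900515195195 [-0.64  0.36  0.16  1.91  0.57  0.54  0.4 ]
lid angle approx [1.94  1.976 2.026] 253 rmax 0.1695199568178336
```

```bash
python3 -c "
from h import *
plan([.50,0.0,.28],rot(-12.5,0))"
```

```text
pos [0.6623 0.1896 0.2314] shift mm [  77.4 -219.9 -101.3] turn [ 0.12 30.01  0.06] F [-0.4 -0.8  0.2] w 0.001 t 6.925
```

>>> drive_tool(increments=[{"claw":0,"dx":0.011,"dy":-0.0314,"dz":-0.0145,"wx":0,"wy":0,"wz":0},{"claw":0.085,"dx":0.011,"dy":-0.0314,"dz":-0.0145,"wx":0,"wy":0,"wz":0},{"claw":0.085,"dx":0.011,"dy":-0.0314,"dz":-0.0145,"wx":0,"wy":0,"wz":0},{"claw":0.085,"dx":0.011,"dy":-0.0314,"dz":-0.0145,"wx":0,"wy":0,"wz":0},{"claw":0.085,"dx":0.011,"dy":-0.0314,"dz":-0.0145,"wx":0,"wy":0,"wz":0},{"claw":0.085,"dx":0.011,"dy":-0.0314,"dz":-0.0145,"wx":0,"wy":0,"wz":0},{"claw":0.085,"dx":0.011,"dy":-0.0314,"dz":-0.0145,"wx":0,"wy":0,"wz":0},{"claw":0.085,"dx":0,"dy":0,"dz":0,"wx":0,"wy":10,"wz":0},{"claw":0.085,"dx":0,"dy":0,"dz":0,"wx":0,"wy":10,"wz":0},{"claw":0.085,"dx":0,"dy":0,"dz":0,"wx":0,"wy":10,"wz":0},{"claw":0.085,"dx":0,"dy":0,"dz":0,"wx":0,"wy":0,"wz":0}])

```text
t: 8.3
eef_pos: [0.5026, -0.0021, 0.28]
tool_rot: [0.012, 0.111, 0.994, -0.003]
contact_force: [0.2, -0.3, 0.6]
gripper_width: 0.997
grasp_force: 0.0
```

```bash
python3 lid.py; python3 -c "
from h import *
p,d=read_camera('top');cv2.imwrite('pics/t1.png',p[:,:,::-1]);np.save('pics/t1.npy',d)
R=rectify('top',p[:,:,::-1].copy(),.5802,.2063,np.radians(-12.5),.014,2200,.135);cv2.imwrite('pics/box.png',R)"
```

```text
lid angle approx [1.939 1.977 2.025] 254 rmax 0.1694741115800896
```

View pics/box.png

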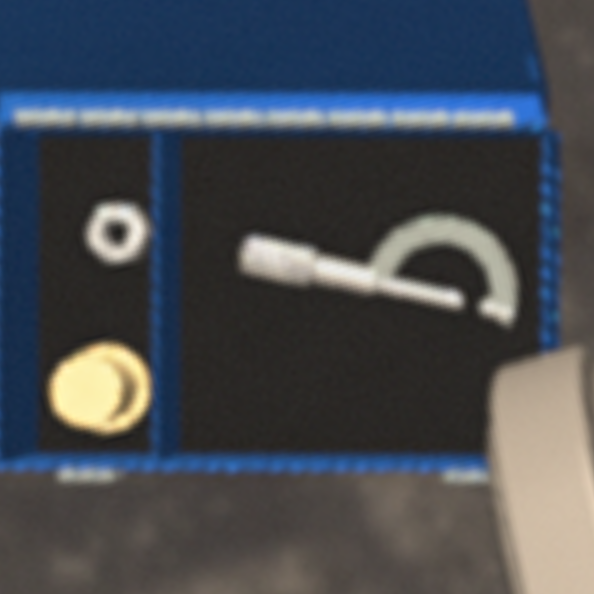

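```bash
python3 - <<'E'
from h import *
img=cv2.imread("pics/t1.png");yaw=np.radians(-12.5);s=2200;half=.135
R=rectify("top",img,.5802,.2063,yaw,.016,s,half)
g=R.min(2);m=(g>95).astype(np.uint8);m[:, :200]=0;m[:,535:]=0;m[:150]=0;m[400:]=0
n,l,st,c=cv2.connectedComponentsWithStats(m);k=1+st[1:,4].argmax();m=l==k
print(st[k])
cols=np.arange(246,372);ce=[];w=[]
for j in cols:
    i=np.nonzero(m[:,j])[0];ce.append(i.mean());w.append(len(i))
w=np.array(w);print("widths mm",(w[::8]/s*1000).round(1))
a,b=np.polyfit(cols,ce,1);print("slope deg",np.degrees(np.arctan(a)))
d=np.array([1,a])/np.hypot(1,a)
v,u=np.nonzero(m);q=np.stack([u,v],1)@d; q0=np.array([0,b])@d
lo,hi=q.min(),q.max();print("length mm",(hi-lo)/s*1000)
# thimble/sleeve step: width profile along axis
def P(qv,off=0): # axis point at axial coord qv
    p=np.array([0,b])+d*(qv-q0);return p
def W(p):
    x=half-p[1]/s;y=half-p[0]/s;return np.array([.5802+x*np.cos(yaw)-y*np.sin(yaw),.2063+x*np.sin(yaw)+y*np.cos(yaw)])
o=P((lo+hi)/2)  # y=0, x=14
ya=W(P(hi))-W(P(lo));ya/=np.linalg.norm(ya);xa=np.array([ya[1],-ya[0]])
org=W(o)-.014*xa;grip=W(o)-.0185*ya
print("mic yaw(x)",np.degrees(np.arctan2(xa[1],xa[0])),"org",org,"grip",grip)
wj=cols[np.argmax(w<13.0/1000*s)];print("step col",wj,"mm from lo along axis",((np.array([wj,a*wj+b])@d-lo)/s*1000))
f=np.array([np.cos(yaw),np.sin(yaw)]);print("grip in box",(grip-[.5802,.2063])@f,(grip-[.5802,.2063])@np.array([-f[1],f[0]]))
E
```

```text
[  241   216   276   109 11921]
widths mm [14.1 17.7 18.2 18.6 18.6 18.6 17.7 17.7 15.9 13.6 13.2 13.2 12.7 12.7
 12.7 12.7]
slope deg 11.750395417671726
length mm 128.02712610050304
mic yaw(x) 155.7496045823283 org [0.59253302 0.16253864] grip [0.58736681 0.18515634]
step col 323 mm from lo along axis 38.084780442585576
grip in box 0.011573251697244626 -0.019091287355697473
```

```bash
python3 -c "
from h import *
print(get_obs()['q'].round(2))
plan([.5874,.1852,.16],rot(-12.5-101.75,0))"
```

```text
[-0.46  0.15  0.38  1.97 -0.05  1.01  1.28]
pos [ 0.5004 -0.002   0.2795] shift mm [-40.7 202.2 119.8] turn [  1.15   1.28 101.56] F [-0.2 -0.1 -0.1] w 1.0 t 8.4
```

>>> drive_tool(increments=[{"claw":0.03,"dx":-0.0068,"dy":0.0337,"dz":0.01,"wx":0,"wy":0,"wz":0},{"claw":0.03,"dx":-0.0068,"dy":0.0337,"dz":0.01,"wx":0,"wy":0,"wz":0},{"claw":0.03,"dx":-0.0068,"dy":0.0337,"dz":0.01,"wx":0,"wy":0,"wz":0},{"claw":0.03,"dx":-0.0068,"dy":0.0337,"dz":0.01,"wx":0,"wy":0,"wz":0},{"claw":0.03,"dx":-0.0068,"dy":0.0337,"dz":0.01,"wx":0,"wy":0,"wz":0},{"claw":0.03,"dx":-0.0068,"dy":0.0337,"dz":0.01,"wx":0,"wy":1.4,"wz":0},{"claw":0.03,"dx":0,"dy":0,"dz":0,"wx":0,"wy":0,"wz":10.1},{"claw":0.03,"dx":0,"dy":0,"dz":0,"wx":0,"wy":0,"wz":10.1},{"claw":0.03,"dx":0,"dy":0,"dz":0,"wx":0,"wy":0,"wz":10.1},{"claw":0.03,"dx":0,"dy":0,"dz":0,"wx":0,"wy":0,"wz":10.1},{"claw":0.03,"dx":0,"dy":0,"dz":0,"wx":0,"wy":0,"wz":10.1},{"claw":0.03,"dx":0,"dy":0,"dz":0,"wx":0,"wy":0,"wz":10.1},{"claw":0.03,"dx":0,"dy":0,"dz":0,"wx":0,"wy":0,"wz":10.1},{"claw":0.03,"dx":0,"dy":0,"dz":0,"wx":0,"wy":0,"wz":10.1},{"claw":0.03,"dx":0,"dy":0,"dz":0,"wx":0,"wy":0,"wz":10.1},{"claw":0.03,"dx":0,"dy":0,"dz":0,"wx":0,"wy":0,"wz":10.1},{"claw":0.03,"dx":0,"dy":0,"dz":0.03,"wx":0,"wy":0,"wz":0},{"claw":0.03,"dx":0,"dy":0,"dz":0.03,"wx":0,"wy":0,"wz":0},{"claw":0.03,"dx":0,"dy":0,"dz":0,"wx":0,"wy":0,"wz":0}])

```text
t: 10.78
eef_pos: [0.5835, 0.1855, 0.1588]
tool_rot: [0.001, 0.837, 0.547, -0.003]
contact_force: [-0.2, 0.6, 0.0]
gripper_width: 0.349
grasp_force: 0.0
```

```bash
python3 -c "
from h import *
print(get_obs()['q'].round(2))
plan([.5874,.1852,.042],rot(-12.5-101.75,0))"; python3 lid.py
```

```text
[-0.88  0.56  0.65  1.83 -0.42  0.9  -0.45]
pos [0.5835 0.1855 0.1588] shift mm [  1.9   4.  116.8] turn [-0.13  0.32  0.6 ] F [-0.2  0.6  0. ] w 0.349 t 10.775
lid angle approx [1.94  1.977 2.025] 255 rmax 0.1693883153404493
```

>>> drive_tool(increments=[{"claw":0.03,"dx":0.0019,"dy":0.004,"dz":0.025,"wx":0,"wy":0.3,"wz":0.6},{"claw":0.03,"dx":0,"dy":0,"dz":0.03,"wx":0,"wy":0,"wz":0},{"claw":0.03,"dx":0,"dy":0,"dz":0.03,"wx":0,"wy":0,"wz":0},{"claw":0.03,"dx":0,"dy":0,"dz":0.021,"wx":0,"wy":0,"wz":0},{"claw":0.03,"dx":0,"dy":0,"dz":0.01,"wx":0,"wy":0,"wz":0},{"claw":0.03,"dx":0,"dy":0,"dz":0,"wx":0,"wy":0,"wz":0},{"claw":0.03,"dx":0,"dy":0,"dz":0,"wx":0,"wy":0,"wz":0}])

```text
t: 11.7
eef_pos: [0.5919, 0.186, 0.0456]
tool_rot: [-0.0, 0.84, 0.543, 0.002]
contact_force: [0.4, 1.0, 0.5]
gripper_width: 0.353
grasp_force: 0.0
```

```bash
python3 -c "
from h import *
plan([.5874,.1852,.036],rot(-12.5-101.75,0))
p,d=read_camera('side');c=proj('side',np.array([.587,.185,.02])).astype(int);print(c)
x=p[c[1]-60:c[1]+60,c[0]-80:c[0]+80,::-1];cv2.imwrite('pics/s3.png',cv2.resize(x,None,fx=5,fy=5,interpolation=3))"
```

```text
pos [0.5919 0.186  0.0456] shift mm [-2.6 -3.7  9.6] turn [ 0.12 -0.21 -0.03] F [0.4 1.  0.5] w 0.353 t 11.7
[313 180]
```

View pics/s3.png

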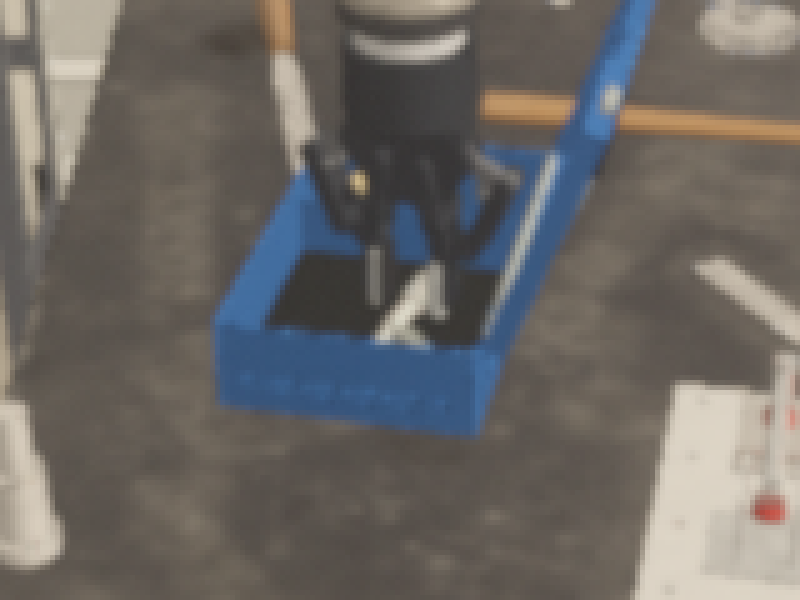

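The fingers straddle the sleeve (tips at 375,305 and 440,318; sleeve about 400,325), which fits the 4 mm correction still to make.

>>> drive_tool(increments=[{"claw":0.03,"dx":-0.0026,"dy":-0.0037,"dz":0.004,"wx":0,"wy":0,"wz":0},{"claw":0.03,"dx":0,"dy":0,"dz":0.0035,"wx":0,"wy":0,"wz":0},{"claw":0.03,"dx":0,"dy":0,"dz":0,"wx":0,"wy":0,"wz":0},{"claw":0.0,"dx":0,"dy":0,"dz":0,"wx":0,"wy":0,"wz":0},{"claw":0.0,"dx":0,"dy":0,"dz":0,"wx":0,"wy":0,"wz":0},{"claw":0.0,"dx":0,"dy":0,"dz":0,"wx":0,"wy":0,"wz":0},{"claw":0.0,"dx":0,"dy":0,"dz":0,"wx":0,"wy":0,"wz":0}], newtons=50)

```text
t: 12.62
eef_pos: [0.5871, 0.185, 0.0373]
tool_rot: [-0.0, 0.84, 0.543, 0.002]
contact_force: [1.9, -0.2, 1.8]
gripper_width: 0.102
grasp_force: 67.3
```

>>> drive_tool(increments=[{"claw":0.0,"dx":0,"dy":0,"dz":-0.005,"wx":0,"wy":0,"wz":0},{"claw":0.0,"dx":0,"dy":0,"dz":-0.01,"wx":0,"wy":0,"wz":0},{"claw":0.0,"dx":0,"dy":0,"dz":-0.015,"wx":0,"wy":0,"wz":0},{"claw":0.0,"dx":0,"dy":0,"dz":-0.02,"wx":0,"wy":0,"wz":0},{"claw":0.0,"dx":0,"dy":0,"dz":-0.02,"wx":0,"wy":0,"wz":0},{"claw":0.0,"dx":0,"dy":0,"dz":-0.02,"wx":0,"wy":0,"wz":0},{"claw":0.0,"dx":0,"dy":0,"dz":-0.02,"wx":0,"wy":0,"wz":0},{"claw":0.0,"dx":0,"dy":0,"dz":-0.01,"wx":0,"wy":0,"wz":0},{"claw":0.0,"dx":0,"dy":0,"dz":0,"wx":0,"wy":0,"wz":0},{"claw":0.0,"dx":0,"dy":0,"dz":0,"wx":0,"wy":0,"wz":0}])

```text
t: 13.88
eef_pos: [0.5859, 0.1849, 0.1564]
tool_rot: [-0.0, 0.84, 0.543, 0.001]
contact_force: [-0.9, 0.4, -1.7]
gripper_width: 0.101
grasp_force: 67.5
```

```bash
python3 -c "
from h import *
p,d=read_camera('side');c=proj('side',np.array([.587,.185,.13])).astype(int);print(c,get_obs()['torque'])
x=p[c[1]-60:c[1]+60,c[0]-80:c[0]+80,::-1];cv2.imwrite('pics/s4.png',cv2.resize(x,None,fx=5,fy=5,interpolation=3))
plan([.5401,-.1943,.14],rot(-12.3,0)); print(get_obs()['q'].round(2))"; python3 lid.py
```

```text
[312 147] [-0.0094485  -0.00546124 -0.03387314]
pos [0.5859 0.1848 0.1563] shift mm [-364.5  114.1   15.7] turn [ 6.0000e-02 -7.0000e-02 -1.0197e+02] F [-0.4 -0.8 -2.1] w 0.101 t 13.925
[-0.88  0.57  0.65  1.83 -0.43  0.89 -0.45]
lid angle approx [1.94  1.978 2.025] 255 rmax 0.16939987406848916
```

View pics/s4.png

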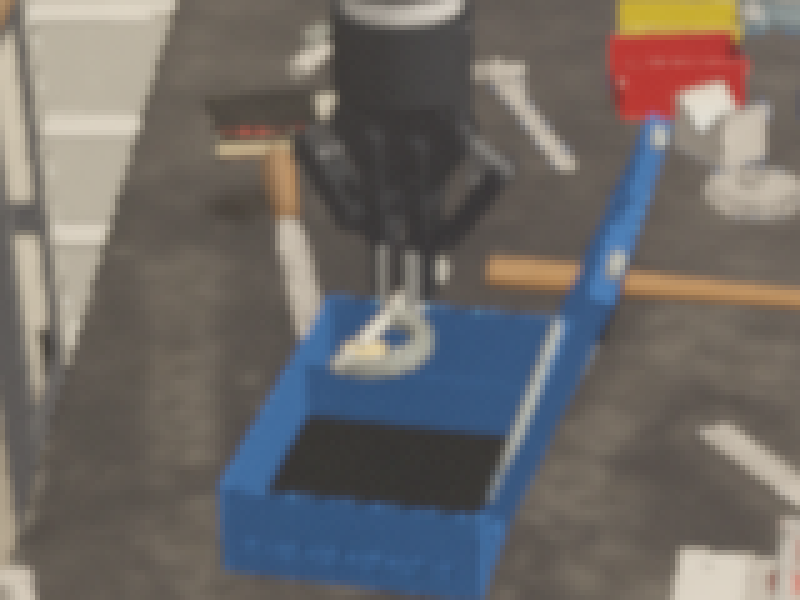

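The micrometer is held by the sleeve at (400,290) with the frame at (385,350), clear of the box. The lid is still open. Next, carry it over the tray.

>>> drive_tool(increments=[{"claw":0,"dx":-0.015,"dy":0.0047,"dz":0,"wx":0,"wy":0,"wz":0},{"claw":0,"dx":-0.0304,"dy":0.0095,"dz":0,"wx":0,"wy":0,"wz":0},{"claw":0,"dx":-0.0304,"dy":0.0095,"dz":0,"wx":0,"wy":0,"wz":0},{"claw":0,"dx":-0.0304,"dy":0.0095,"dz":0,"wx":0,"wy":0,"wz":0},{"claw":0,"dx":-0.0304,"dy":0.0095,"dz":0,"wx":0,"wy":0,"wz":0},{"claw":0,"dx":-0.0304,"dy":0.0095,"dz":0,"wx":0,"wy":0,"wz":0},{"claw":0,"dx":-0.0304,"dy":0.0095,"dz":0,"wx":0,"wy":0,"wz":0},{"claw":0,"dx":-0.0304,"dy":0.0095,"dz":0,"wx":0,"wy":0,"wz":0},{"claw":0,"dx":-0.0304,"dy":0.0095,"dz":0,"wx":0,"wy":0,"wz":0},{"claw":0,"dx":-0.0304,"dy":0.0095,"dz":0,"wx":0,"wy":0,"wz":0},{"claw":0,"dx":-0.0304,"dy":0.0095,"dz":0,"wx":0,"wy":0,"wz":0},{"claw":0,"dx":-0.0304,"dy":0.0095,"dz":0,"wx":0,"wy":0,"wz":0},{"claw":0,"dx":-0.015,"dy":0.0047,"dz":0,"wx":0,"wy":0,"wz":0},{"claw":0,"dx":0,"dy":0,"dz":0,"wx":0,"wy":0,"wz":0}])

```text
t: 15.72
eef_pos: [0.5397, -0.1954, 0.1562]
tool_rot: [-0.0, 0.841, 0.541, 0.001]
contact_force: [0.9, -0.1, -2.2]
gripper_width: 0.098
grasp_force: 67.5
```

>>> drive_tool(increments=[{"claw":0,"dx":0,"dy":0,"dz":0,"wx":0,"wy":0,"wz":-6},{"claw":0,"dx":0,"dy":0,"dz":0,"wx":0,"wy":0,"wz":-10},{"claw":0,"dx":0,"dy":0,"dz":0,"wx":0,"wy":0,"wz":-10},{"claw":0,"dx":0,"dy":0,"dz":0,"wx":0,"wy":0,"wz":-10},{"claw":0,"dx":0,"dy":0,"dz":0,"wx":0,"wy":0,"wz":-10},{"claw":0,"dx":0,"dy":0,"dz":0,"wx":0,"wy":0,"wz":-10},{"claw":0,"dx":0,"dy":0,"dz":0,"wx":0,"wy":0,"wz":-10},{"claw":0,"dx":0,"dy":0,"dz":0,"wx":0,"wy":0,"wz":-10},{"claw":0,"dx":0,"dy":0,"dz":0,"wx":0,"wy":0,"wz":-10},{"claw":0,"dx":0,"dy":0,"dz":0,"wx":0,"wy":0,"wz":-10},{"claw":0,"dx":0,"dy":0,"dz":0,"wx":0,"wy":0,"wz":-6},{"claw":0,"dx":0,"dy":0,"dz":0,"wx":0,"wy":0,"wz":0}])

```text
t: 17.23
eef_pos: [0.5407, -0.1926, 0.1562]
tool_rot: [0.001, 0.106, 0.994, 0.001]
contact_force: [0.2, 0.3, -1.5]
gripper_width: 0.102
grasp_force: 67.6
```

```bash
python3 -c "
from h import *
plan([.5401,-.1943,.08],rot(-12.3,0)); print(get_obs()['q'].round(2))"
```

```text
pos [ 0.5407 -0.1926  0.1562] shift mm [ 0.3 -2.  76.1] turn [0.17 0.05 0.07] F [ 0.2  0.3 -1.5] w 0.102 t 17.225
[ 0.07  0.43  0.22  1.9  -0.13  0.82  1.71]
```

>>> drive_tool(increments=[{"claw":0,"dx":0.0003,"dy":-0.002,"dz":0.03,"wx":0,"wy":0,"wz":0},{"claw":0,"dx":0,"dy":0,"dz":0.03,"wx":0,"wy":0,"wz":0},{"claw":0,"dx":0,"dy":0,"dz":0.021,"wx":0,"wy":0,"wz":0},{"claw":0,"dx":0,"dy":0,"dz":0.01,"wx":0,"wy":0,"wz":0},{"claw":0,"dx":0,"dy":0,"dz":0,"wx":0,"wy":0,"wz":0}])

```text
t: 17.85
eef_pos: [0.5398, -0.1953, 0.0649]
tool_rot: [0.0, 0.107, 0.994, 0.001]
contact_force: [0.2, 0.1, -1.3]
gripper_width: 0.101
grasp_force: 67.5
```

```bash
python3 -c "
from h import *
plan([.5401,-.1943,.0343],rot(-12.3,0))
out=[]
for n in('top','side'):
    p,d=read_camera(n);np.save(f'pics/{n}2.npy',d);cv2.imwrite(f'pics/{n}2.png',p[:,:,::-1])
    c=proj(n,np.array([.555,-.19,.03])).astype(int);print(c)
    x=p[c[1]-50:c[1]+50,c[0]-50:c[0]+50,::-1];out.append(cv2.resize(x,(400,400),interpolation=3))
cv2.imwrite('pics/c2.png',np.hstack(out))"
```

```text
pos [ 0.5398 -0.1953  0.0649] shift mm [-0.1  1.  30.6] turn [0.13 0.01 0.01] F [ 0.2  0.1 -1.3] w 0.101 t 17.85
[402 211]
[297 266]
```

View pics/c2.png

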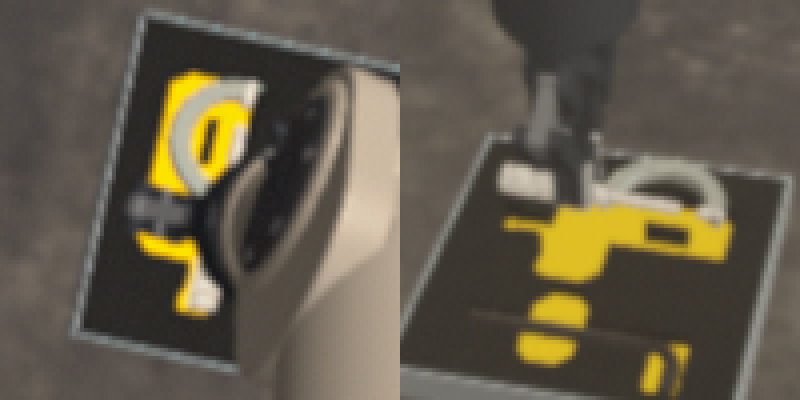

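```bash
python3 - <<'E'
from h import *
img=cv2.imread("pics/top2.png");s=3000;half=.1
for z in(.0366,.0436,.0466):
    R=rectify("top",img,.5514,-.2272,np.radians(-12.3),z,s,half)
    h=cv2.cvtColor(R,cv2.COLOR_BGR2HSV)
    m=((R.min(2)>95)&(h[...,1]<70)).astype(np.uint8);m[:50]=0;m[:,:70]=0;m[:,262:]=0;m[550:]=0
    n,l,st,c=cv2.connectedComponentsWithStats(m)
    for k in range(1,n):
        if st[k,4]>500:
            x,y,w,hh,_=st[k];X=lambda u:round((u-168.5)/3,1);Y=lambda v:round((298.5-v)/3,1)
            print(z,"x",X(x),X(x+w),"y",Y(y+hh),Y(y),"area",st[k,4])
    if z==.0436: cv2.imwrite("pics/r2.png",R)
# frame tilt from side depth
d=np.load("pics/side2.npy");P=cloud("side",d);im=cv2.imread("pics/side2.png");h=cv2.cvtColor(im,cv2.COLOR_BGR2HSV)
a=np.radians(-102.3);ex=np.array([np.cos(a),np.sin(a),0]);ey=np.array([-ex[1],ex[0],0]);L=P-np.array([.5612,-.1845,0]);x=L@ex;y=L@ey;zz=P[...,2]
m=(im.min(2)>110)&(h[...,1]<60)&(zz>.03)&(zz<.07)&(abs(x)<.03)&(abs(y)<.07)
for lo,hi in((-.065,-.03),(0,.02),(.02,.04),(.04,.065)):
    k=m&(y>lo)&(y<hi);print(lo,hi,k.sum(),np.median(zz[k]).round(4), "x",np.percentile(x[k],[5,95]).round(4),"y",np.percentile(y[k],[1,99]).round(4))
k=m&(y>.02)&(x<.005);print("bulge",np.median(zz[k]),k.sum());k=m&(y>.02)&(x>.008);print("spindle",np.median(zz[k]),k.sum())
E
```

```text
0.0366 x -19.5 22.8 y -2.2 65.5 area 7714
0.0366 x 13.5 20.5 y 16.8 38.2 area 1056
0.0366 x 18.2 31.2 y -13.2 24.2 area 1334
0.0366 x -32.2 -6.2 y -26.5 -4.5 area 1945
0.0366 x 8.2 24.2 y -62.2 -37.5 area 2321
0.0436 x -20.5 21.2 y -2.8 64.5 area 7583
0.0436 x 12.2 19.2 y 16.2 37.2 area 1033
0.0436 x 16.5 29.8 y -13.5 23.5 area 1320
0.0436 x -32.8 -7.5 y -26.8 -4.8 area 1920
0.0436 x 6.8 22.8 y -62.2 -37.8 area 2282
0.0466 x -21.2 20.8 y -2.8 64.2 area 7550
0.0466 x 11.5 18.5 y 16.2 37.2 area 1026
0.0466 x 16.2 29.2 y -13.5 23.2 area 1303
0.0466 x -32.8 -8.2 y -26.8 -4.8 area 1871
0.0466 x 6.5 22.2 y -62.2 -37.5 area 2276
-0.065 -0.03 86 0.0488 x [0.0113 0.0226] y [-0.0589 -0.0308]
0 0.02 81 0.0454 x [-0.0122  0.0184] y [0.0001 0.0192]
0.02 0.04 61 0.0446 x [-0.0183  0.0182] y [0.0202 0.0392]
0.04 0.065 70 0.0446 x [-0.0138  0.0178] y [0.0405 0.0636]
bulge 0.044609055788707 82
spindle 0.04468208940446006 44
```

View pics/r2.png

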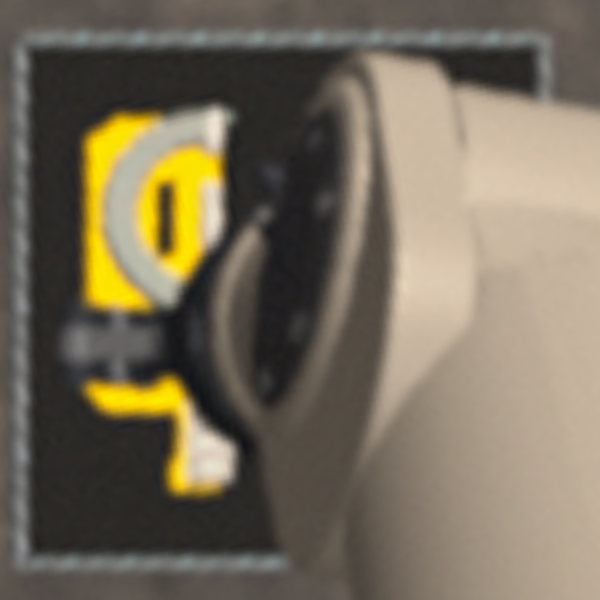

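The micrometer lies about 1 mm off in x and 1 mm in y, and it is level. I'll correct that and go down.

>>> drive_tool(increments=[{"claw":0,"dx":0.0007,"dy":0.001,"dz":0.006,"wx":0,"wy":0,"wz":0},{"claw":0,"dx":0,"dy":0,"dz":0.006,"wx":0,"wy":0,"wz":0},{"claw":0,"dx":0,"dy":0,"dz":0.004,"wx":0,"wy":0,"wz":0},{"claw":0,"dx":0,"dy":0,"dz":0.004,"wx":0,"wy":0,"wz":0},{"claw":0,"dx":0,"dy":0,"dz":0,"wx":0,"wy":0,"wz":0}])

```text
t: 18.58
eef_pos: [0.5397, -0.1948, 0.045]
tool_rot: [0.001, 0.107, 0.994, 0.001]
contact_force: [0.6, -0.4, -1.4]
gripper_width: 0.098
grasp_force: 49.8
```

```bash
python3 -c "
from h import *
plan([.5401,-.1943,.0343],rot(-12.3,0))"
```

```text
pos [ 0.5397 -0.1948  0.045 ] shift mm [-0.2  0.6 10.7] turn [0.12 0.09 0.02] F [ 0.6 -0.4 -1.4] w 0.098 t 18.575
```

>>> drive_tool(increments=[{"claw":0,"dx":0,"dy":0.0004,"dz":0.002,"wx":0,"wy":0,"wz":0},{"claw":0,"dx":0,"dy":0,"dz":0.002,"wx":0,"wy":0,"wz":0},{"claw":0,"dx":0,"dy":0,"dz":0.002,"wx":0,"wy":0,"wz":0},{"claw":0,"dx":0,"dy":0,"dz":0,"wx":0,"wy":0,"wz":0}])

```text
t: 19.08
eef_pos: [0.5398, -0.1956, 0.0393]
tool_rot: [0.001, 0.107, 0.994, 0.0]
contact_force: [0.9, -5.1, -0.5]
gripper_width: 0.099
grasp_force: 50.1
```

>>> drive_tool(increments=[{"claw":0,"dx":0,"dy":-0.001,"dz":0.002,"wx":0,"wy":0,"wz":0},{"claw":0,"dx":0,"dy":0,"dz":0.0015,"wx":0,"wy":0,"wz":0},{"claw":0,"dx":0,"dy":0,"dz":0.001,"wx":0,"wy":0,"wz":0},{"claw":0,"dx":0,"dy":0,"dz":0,"wx":0,"wy":0,"wz":0}])

```text
t: 19.58
eef_pos: [0.5394, -0.196, 0.035]
tool_rot: [0.001, 0.107, 0.994, 0.001]
contact_force: [-1.2, -4.2, 3.9]
gripper_width: 0.1
grasp_force: 50.6
```

>>> drive_tool(increments=[{"claw":0,"dx":0,"dy":-0.0005,"dz":0.001,"wx":0,"wy":0,"wz":0},{"claw":0,"dx":0,"dy":0,"dz":0.001,"wx":0,"wy":0,"wz":0},{"claw":0,"dx":0,"dy":0,"dz":0,"wx":0,"wy":0,"wz":0}])

```text
t: 19.95
eef_pos: [0.539, -0.196, 0.034]
tool_rot: [0.001, 0.107, 0.994, 0.001]
contact_force: [-5.6, -3.3, 17.1]
gripper_width: 0.097
grasp_force: 52.3
```

>>> drive_tool(increments=[{"claw":0.03,"dx":0,"dy":0,"dz":0,"wx":0,"wy":0,"wz":0},{"claw":0.03,"dx":0,"dy":0,"dz":0,"wx":0,"wy":0,"wz":0},{"claw":0.03,"dx":0,"dy":0,"dz":-0.005,"wx":0,"wy":0,"wz":0},{"claw":0.03,"dx":0,"dy":0,"dz":-0.02,"wx":0,"wy":0,"wz":0},{"claw":0.03,"dx":0,"dy":0,"dz":-0.03,"wx":0,"wy":0,"wz":0},{"claw":0.0,"dx":0,"dy":0,"dz":-0.03,"wx":0,"wy":0,"wz":0},{"claw":0.0,"dx":0.025,"dy":0,"dz":-0.03,"wx":0,"wy":0,"wz":0},{"claw":0.0,"dx":0.025,"dy":-0.02,"dz":-0.02,"wx":0,"wy":0,"wz":0},{"claw":0.0,"dx":0.02,"dy":-0.04,"dz":0,"wx":0,"wy":0,"wz":0},{"claw":0.0,"dx":0,"dy":-0.04,"dz":0,"wx":0,"wy":0,"wz":0},{"claw":0.0,"dx":0,"dy":-0.04,"dz":0,"wx":0,"wy":0,"wz":0},{"claw":0.0,"dx":0,"dy":0,"dz":0,"wx":0,"wy":0,"wz":0}])

```text
t: 21.45
eef_pos: [0.4396, -0.3215, 0.1689]
tool_rot: [0.002, 0.11, 0.994, -0.0]
contact_force: [-0.8, -0.3, -0.6]
gripper_width: 0.003
grasp_force: 0.0
```

```bash
python3 lid.py; python3 - <<'E'
from h import *
out=[];a=np.radians(-102.3);ex=np.array([np.cos(a),np.sin(a),0]);ey=np.array([-ex[1],ex[0],0])
for n in('top','side'):
    p,d=read_camera(n);im=p[:,:,::-1].copy()
    R=rectify(n,im,.5514,-.2272,np.radians(-12.3),.018,3000,.1);out.append(cv2.resize(R,(400,400)))
    P=cloud(n,d);L=P-np.array([.5612,-.1845,0]);x=L@ex;y=L@ey;z=P[...,2];h=cv2.cvtColor(im,cv2.COLOR_BGR2HSV)
    g=(im.min(2)>110)&(h[...,1]<60)&(abs(x)<.03)&(abs(y)<.07)&(z<.05)
    foam=(im.max(2)<60)&(abs(x)<.1)&(abs(y)<.09)&(z>.005)&(z<.04)
    print(n,"foam",np.median(z[foam]).round(4),[(lo,g[(k:=(y>lo)&(y<hi))].sum(),np.median(z[g&k]).round(4)) for lo,hi in((-.06,-.045),(-.045,-.03),(-.028,-.008),(0,.02),(.02,.04),(.04,.06))])
cv2.imwrite('pics/c3.png',np.hstack(out))
E
```

```text
lid angle approx [1.939 1.976 2.024] 253 rmax 0.16965000831478327
top foam 0.02 [(-0.06, np.int64(46), np.float64(0.0202)), (-0.045, np.int64(39), np.float64(0.0191)), (-0.028, np.int64(34), np.float64(0.0176)), (0, np.int64(65), np.float64(0.0155)), (0.02, np.int64(52), np.float64(0.0154)), (0.04, np.int64(56), np.float64(0.0154))]
side foam 0.0189 [(-0.06, np.int64(32), np.float64(0.018)), (-0.045, np.int64(37), np.float64(0.0177)), (-0.028, np.int64(31), np.float64(0.0166)), (0, np.int64(78), np.float64(0.014)), (0.02, np.int64(64), np.float64(0.0138)), (0.04, np.int64(48), np.float64(0.0141))]
```

View pics/c3.png

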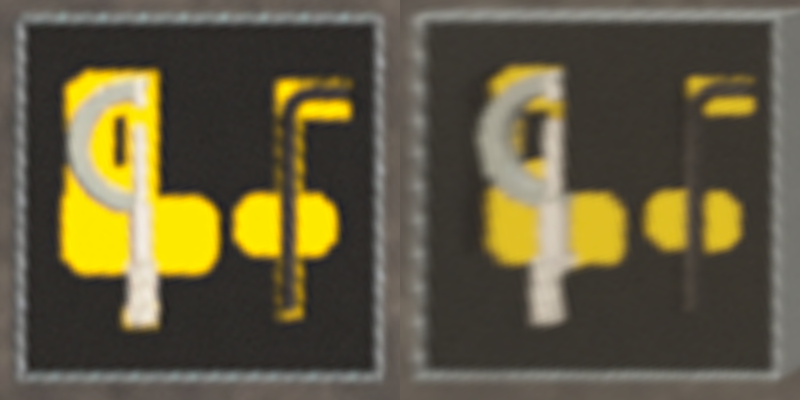

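The micrometer sits in its cut-out. The thimble top is level with the foam (about 20 mm) and the frame top is at 15.5 mm (16 mm expected at home). The hex key is in place and the lid is open.

```bash
python3 -c "
from station import *
print(hand_in())"
```

```text
the job is handed in; nothing more can be done
None
```

I opened the lid and left it standing open, and pressed the micrometer home in its cut-out: measured after release, its thimble was level with the foam and its frame at the expected height. I handed the job in after about 21.5 s of the 64 s; no verdict came back.

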